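# Open the bolted double door of the bench cabinet

## Robot

A 6-joint arm with a two-finger parallel gripper is mounted at the origin on a cart in front of the work surface, level with it; the furniture and walls round the work are solid. World frame = base frame: x ahead of the robot, y to its left, z up, the work surface at z = 0. Lengths are in mm, angles in rad, forces in N, time in s.
With the tool pointing down it reaches from about 325 to 750 mm from the base axis. Payload 7.6 kg.
Tool frame: the origin (TCP) lies midway between the tips of the shut fingers; the grasp point (between the pads) lies 19 mm behind it; z points along the fingers, y is the line along which they close (so a half turn about z gives the same grasp; the last joint's range is limited). The gripper opens to 85 mm and grips with 20 to 120 N. Pads are 22 mm wide; open, the fingers measure 114 mm over their backs; the gripper's body (76 mm by 85 mm) begins 54 mm behind the grasp point. The pads swing forward as they close: fully open they stand 13 mm farther back than shut.
Start: joints at [-1.271, 0.052, 1.401, -0, 1.689, -0.07], TCP at [189.776, -489.521, 231.323] pointing down, gripper open.
Joint ranges: [-2.9, 2.9], [-0.91, 2.17], [0.12, 2.37], [-1.06, 4.2], [0.26, 2.73], [-2.93, 2.93]. Speed limits (rad/s): [2.57, 2.57, 3.01, 3.14, 3.14, 3.14].

## Interface

Orientations are given as [roll, pitch, yaw] about the fixed x, y, z axes, in that order (R = Rz(yaw) Ry(pitch) Rx(roll)).
In Python, from station import manip, cams, job, models gives the robot as it stands.
- The arm moves only by the tool play_rows, never from a script. Its argument "series" is a list of rows, each a list of 6 numbers: the shift along the world's x, y, z normalised to -1 to 1, where 1 is 0.05 m, then the turn, a rotation vector about the world's x, y, z normalised to -1 to 1, where 1 is 6 degrees. In form: [[x, y, z, wx, wy, wz], ...]. A call has 1 to 20 rows; each row shifts and turns the commanded pose from where the row before left it; what a row does not reach is not made up. A row lasts 1/10 s, in which the tool goes at most 50 mm and 8.59 degrees, less where a joint would pass 70% of its speed; a pose out of reach is approached as far as the arm can. A call with a number of a shift or a turn outside -1 to 1 is refused whole. A call with a gripper value outside its range is refused whole. "fingers" is the opening, from -1 (shut) to 1 (fully open), so that 0 is half open, set as the call begins (left out, the last holds). The fingers move at their own pace and stop on an object; "grip_force" is the grip in N (left out, the last holds). Time passes only in rows, so rows that do not move let the fingers close. It gives the time, the measured TCP pose, the force, the opening and the grip force at its end, in the units of the state.
- manip.get_state(): the state, without advancing time (a new reading comes with each control period).
- cams.snapshot(name): name is "scene" or "top"; returns a dict with "image" (420x560x3 uint8, red, green, blue), "range_z" (420x560 float32, mm along the optical axis (not along the pixel's ray), 0 where there is no reading), "fx", "fy", "cx", "cy" (pixels), "k1" (the pictures are not rectified: a ray, as slopes to the right and down, at radius r is drawn at 1 + k1 r^2 times it, then the intrinsics apply), "rvec" (rotation vector, rad) and "tvec" (3), from world to camera coordinates, as OpenCV has them. Camera axes: x right, y down, z forward; pixel columns grow to the right and rows downward; lengths in mm; the calibration is good to about 2 mm. A picture is of the moment at which its call begins.
- job.finish_job(): hands the job in; it is judged then, once.
Trained networks look in the newest picture that a camera, given by its name, has taken for a name from the list of things; names that differ only in an ending like _2 or _b are one class to them, and where a whole thing is asked for, a point or a joint stands for the part that bears it (a point fixed in the world has none). Each returns a list of dicts, best first, with "conf" (0 to 1); they miss things now and then, are a little off and sometimes report something else, mostly with a low value. They report only what shows in the picture. A call takes as long as a camera call.
- models.trace(camera, label): "region" (420x560 bool, what is visible of it) and "location" ([column, row] in pixels, amid what is visible of it).
- models.landmark_of(camera, label): "location" ([column, row] in pixels: a listed point, or the origin of a listed thing).
The state is a dict: "time": time; "q": joint angles; "dq": joint speeds; "effort": joint torques, N m; "tcp_pos": TCP position; "tool_rot": TCP orientation; "wrist_force": force on the tool from outside, world axes, zero at the start; "wrist_torque": the same for the moment, N m; "width": finger opening in mm; "finger_force": force on a finger pad.
Only numpy, scipy, OpenCV 4.12 (cv2) and the standard library are available. Lean on these libraries where they do the work, as an engineer would, in place of code of your own. Each camera call takes 0.05 s, during which the arm holds its last target. There are 200 camera calls.

## Task

Open both doors of the small cabinet on the bench. The left leaf is bolted and its strip covers the edge of the right leaf, so lift its bolt and swing that leaf wide open first, then swing the right leaf wide open too. Leave both standing open, and do not disturb the tape measure and the wooden offcut beside the cabinet.

Things in the scene. Friction and masses are not known exactly. Their poses are not given: they have to be found in the camera images.
- cabinet: Wooden cabinet fixed to the bench, 304 mm wide (y), 165 deep (x), 190 high, plus a 24 mm high sill in front to x = -0.125. Origin under its middle on the bench; its front with two upright leaves faces its own -x, towards the robot; yaw varies. The leaves reach from 40 to 176 mm above the bench; shut, their front face lies at x = -0.095. A jar and a tin inside are fixed.
- bolt_grip (a point): Middle of the left leaf's upright wooden grip: round bar 18 mm thick, 62 mm tall, 36 mm clear of the leaf, on a steel crank whose top is 45 mm below this point. Shut and bolt down: at x -0.140, y +0.045, z 0.182 in the cabinet frame. It tops a steel bolt that runs down the leaf into a keeper on the sill: lift it straight up by over 12 mm, then pull the leaf open by the same grip.
- plain_grip (a point): Middle of the right leaf's equal upright wooden grip (same thickness, height and clearance), fixed to the leaf, no bolt below it. Shut: at x -0.140, y -0.045, z 0.182 in the cabinet frame.
- bolt (a joint): Lift of the bolt in m: 0 down in its keeper, 0.03 fully up; it takes about 2.5 N and stays where it is left. Over 0.012 it is clear of the keeper.
- bolted_leaf (a joint): Angle of the left leaf (146 mm wide) in rad: 0 shut, grows as its free edge swings out towards the robot, 1.75 at most; about 1 N at the grip moves it, and it stays where it is left. Upright hinge line at x -0.080, y +0.148 in the cabinet frame. A 30 mm wide strip on it covers the edge of the right leaf.
- covered_leaf (a joint): Angle of the right leaf (146 mm wide) in rad: 0 shut, grows as its free edge swings out towards the robot, 1.75 at most; stays where it is left. Upright hinge line at x -0.080, y -0.148 in the cabinet frame. It cannot open while the left leaf is shut.
- tape_measure: Black and yellow tape measure, 38 x 74 x 65 mm, standing loose on the bench left of and a little in front of the cabinet; origin under its middle. A bystander.
- offcut: Plain wooden offcut block, 60 x 90 x 60 mm, lying loose on the bench right of and a little in front of the cabinet; origin under its middle. A bystander.

How it is judged (in metres and radians):
On the way, in this order (a step that is already met when the one before it is completed fails the run):
1. the left, bolted leaf is swung wide open (over 1.05 rad, 60 degrees) while the right leaf is still shut (under 0.2 rad) (value of joint bolted_leaf above 1.05 rad and value of joint covered_leaf below 0.2 rad), for 0.2 s.
2. the right leaf is swung wide open (over 1.05 rad, 60 degrees) with the left one still open (value of joint each of covered_leaf, bolted_leaf above 1.05 rad), for 0.2 s.
At the end, for the whole second after the job is handed in: Both leaves stand open by more than 1.05 rad (60 degrees) and at rest (under 0.1 rad/s) (all of step 2 and velocity of joint bolted_leaf between -0.1 and 0.1 rad/s and velocity of joint covered_leaf between -0.1 and 0.1 rad/s); the robot touches nothing.
It fails at once if the tape measure or the wooden offcut is disturbed (shifted by more than 30 mm) (distance of any of tape_measure, offcut from where it was at the start of the episode above 0.03 m).
It also fails if it takes over 51 s, if anything falls off the work surface, if the arm or the gripper's body presses on something with over 40 N, if the wrist force passes 120 N, or if a joint passes its speed limit or range.

## Working session

There is one attempt and no reset: what is moved stays moved. The work goes in short steps, Python scripts to look and compute and a tool call to move; the robot and the scene stay as the last step left them, time stands still between calls to the robot, and variables do not carry over. Pictures are saved under pics/ and viewed, at most 10 in all, crops included, and the job is handed in when it is done.

Besides the shell and the picture viewer there is one more tool, called by a JSON object that holds its "op" and its "data", one argument or row to a line. play_rows: Moves the arm, as the interface text tells. Its arguments: {"type":"object","properties":{"series":{"type":"array"},"fingers":{"type":"number"},"grip_force":{"type":"number"}},"required":["series"]}

```bash
mkdir -p pics
cat > h.py <<'E'
import numpy as np, cv2
from station import manip, cams, job, models
def world(s, px):
    d=s["range_z"]; c,r=int(round(px[0])),int(round(px[1]))
    w=d[max(r-2,0):r+3,max(c-2,0):c+3]; w=w[w>0]; z=np.median(w) if w.size else 0
    return pix(s,px,z)
def ray(s,px):
    u=np.array([(px[0]-s["cx"])/s["fx"],(px[1]-s["cy"])/s["fy"]]); v=u.copy()
    for _ in range(20): v=u/(1+s["k1"]*(v@v))
    return np.array([v[0],v[1],1.])
def pix(s,px,z):
    R=cv2.Rodrigues(np.array(s["rvec"],float))[0]; return R.T@(ray(s,px)*z-np.array(s["tvec"],float).ravel())
def onplane(s,px,h):
    R=cv2.Rodrigues(np.array(s["rvec"],float))[0]; o=-R.T@np.array(s["tvec"],float).ravel(); d=R.T@ray(s,px)
    return o+d*(h-o[2])/d[2]
def cloud(s,mask):
    return np.array([pix(s,(c,r),s["range_z"][r,c]) for r,c in np.argwhere(mask&(s["range_z"]>0))])
E
python3 - <<'E'
from h import *
print(manip.get_state())
for n in ("scene","top"):
    s=cams.snapshot(n); cv2.imwrite(f"pics/{n}0.png",s["image"][:,:,::-1])
    for l in ("bolt_grip","plain_grip","cabinet","tape_measure","offcut"):
        for d in models.landmark_of(n,l)[:2]:
            h={"bolt_grip":182,"plain_grip":182}.get(l,0)
            print(n,l,round(d["conf"],2),np.round(d["location"]),"depth",world(s,d["location"]).round(),"plane",onplane(s,d["location"],h).round(1))
E
```

```text
{'time': 0.0, 'q': array([-1.27132433e+00,  5.28624623e-02,  1.40174085e+00, -7.23207988e-06,
        1.68861070e+00, -7.02727188e-02]), 'dq': array([ 0.00113272, -0.00177697,  0.00131598,  0.00074407,  0.0013186 ,
       -0.00038865]), 'effort': array([-3.82647031e-04, -3.81666291e+01, -3.60185695e+01, -1.04071089e-04,
        6.20288600e-03,  3.19883874e-06]), 'tcp_pos': array([ 189.66491014, -489.21249757,  230.45084549]), 'tool_rot': array([-3.13997479e+00, -1.06677796e-04,  3.69743790e-01]), 'wrist_force': array([-1.03063047, -0.14681361, -0.09103212]), 'wrist_torque': array([ 0.00704939, -0.00835079, -0.01428973]), 'finger_force': 0.0, 'width': 85.29940196100748}
scene bolt_grip 0.59 [256. 235.] depth [528. 123. 185.] plane [530.3 120.3 182. ]
scene plain_grip 0.97 [299. 216.] depth [509.  25. 185.] plane [512.1  21.4 182. ]
scene cabinet 0.64 [244. 247.] depth [576. 117. 114.] plane [670.1  44.3   0. ]
scene tape_measure 0.92 [164. 357.] depth [524. 360.  35.] plane [546.7 352.    0. ]
scene offcut 0.77 [389. 249.] depth [ 396. -166.   42.] plane [ 416.  -208.1    0. ]
top bolt_grip 0.67 [244. 229.] depth [528. 118. 203.] plane [543.8 119.5 182. ]
top plain_grip 0.82 [282. 237.] depth [190.  39. 620.] plane [510.3  21.7 182. ]
top cabinet 0.86 [268. 232.] depth [561.  57. 141.] plane [666.3  55.9   0. ]
top tape_measure 0.75 [172. 272.] depth [525. 335.  29.] plane [544.6 342.3   0. ]
top offcut 0.63 [365. 296.] depth [103. -73. 583.] plane [ 420.8 -202.2    0. ]
```

```bash
python3 -c "
import cv2,numpy as np
a=cv2.imread('pics/scene0.png');b=cv2.imread('pics/top0.png')
cv2.imwrite('pics/both0.png',cv2.resize(np.vstack([a,b]),(400,600)))"
```

```text
(no output)
```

View pics/scene0.png

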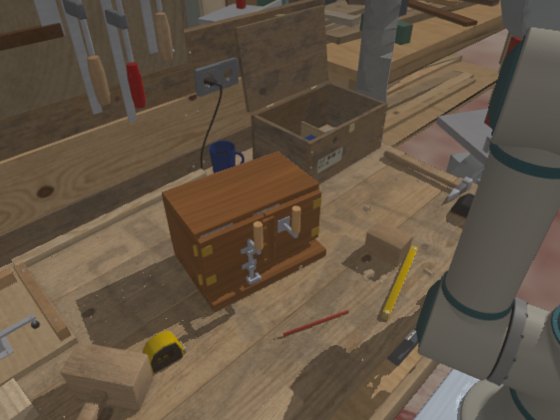

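View pics/top0.png

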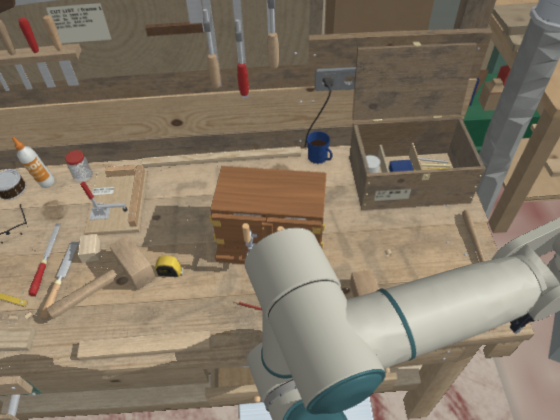

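The scene view shows the cabinet with the bolt grip at about (258,238) and the plain grip at (296,222). The tape measure is at (164,350) and the offcut at (388,249). In the top view the arm hides the plain grip and offcut. Next I fit the cabinet's pose from its top face and the grips.

Run:
```python
from h import *
for n in ("scene","top"):
    s=cams.snapshot(n)
    t=models.trace(n,"cabinet")
    P=cloud(s,t[0]["region"]); T=P[(abs(P[:,2]-190)<6)]
    print(n,t[0]["conf"],len(P),len(T),T[:,2].mean() if len(T) else 0)
    if len(T)>100:
        r=cv2.minAreaRect(T[:,:2].astype(np.float32)); print(r, cv2.boxPoints(r).round(1).tolist())
    for l in ("bolt_grip","plain_grip"):
        t=models.trace(n,l)
        for d in t[:1]:
            P=cloud(s,d["region"]); 
            Q=P[(P[:,2]>160)&(P[:,2]<216)]; print(l,d["conf"],len(P),Q.mean(0).round(1) if len(Q) else 0, P.min(0).round(),P.max(0).round(), "landmark z182")
    for l in ("tape_measure","offcut"):
        t=models.trace(n,l)
        if t: 
            P=cloud(s,t[0]["region"]);P=P[P[:,2]>8]; print(l,t[0]["conf"],np.percentile(P,3,axis=0).round(),np.percentile(P,97,axis=0).round())
```

```text
scene 0.6 17197 6478 188.91967142265278
((630.7666015625, 53.06703186035156), (304.12066650390625, 237.00405883789062), 78.9427719116211) [[485.29998779296875, -73.4000015258789], [717.9000244140625, -118.9000015258789], [776.2000122070312, 179.60000610351562], [543.5999755859375, 225.0]]
bolt_grip 0.69 402 [529.2 119.5 188.3] [522.  75.  28.] [575. 126. 209.] landmark z182
plain_grip 0.68 2302 [546.6   3.  175.5] [ 506. -215.   -3.] [672.  62. 207.] landmark z182
tape_measure 0.9 [521. 323.  10.] [555. 383.  64.]
offcut 0.63 [ 372. -221.   11.] [ 459. -160.   61.]
top 0.9 8165 5029 191.17053694799299
((632.3145751953125, 49.359107971191406), (305.7058410644531, 240.98635864257812), 80.08389282226562) [[487.29998779296875, -80.5], [724.7000122070312, -122.0], [777.2999877929688, 179.1999969482422], [539.9000244140625, 220.6999969482422]]
bolt_grip 0.43 155 [527.4 112.6 190.2] [521. 102.  65.] [581. 123. 214.] landmark z182
plain_grip 0.79 580 [556.7 -15.8 174.7] [512. -92. 111.] [579.  57. 211.] landmark z182
tape_measure 0.55 [524. 316.  12.] [558. 376.  68.]
offcut 0.94 [ 397. -222.   22.] [ 464. -165.   67.]
```

```bash
cat >> h.py <<'E'
from scipy.optimize import least_squares
def bars(n, guesses, zlo=165, zhi=207, rad=24, save=None):
    s=cams.snapshot(n)
    if save: cv2.imwrite(save,s["image"][:,:,::-1])
    P=cloud(s,np.ones(s["range_z"].shape,bool)); R=cv2.Rodrigues(np.array(s["rvec"],float))[0]
    o=-R.T@np.array(s["tvec"],float).ravel(); out=[]
    for g in guesses:
        c=np.array(g,float)
        for _ in range(4):
            Q=P[(P[:,2]>zlo)&(P[:,2]<zhi)&(np.hypot(*(P[:,:2]-c).T)<(rad if _==0 else 16))]
            if len(Q)<15: break
            c=least_squares(lambda v:np.hypot(Q[:,0]-v[0],Q[:,1]-v[1])-9,c,loss="soft_l1").x
        out.append((c.round(1),len(Q)))
    return o.round(),out
E
python3 - <<'E'
from h import *
for n in("scene","top"): print(n,*bars(n,[(534,118),(516,25)]))
E
```

```text
scene [ 64. 515. 737.] [(array([532.9, 116.2]), 175), (array([516.8,  27.6]), 170)]
top [-226.   61. 1187.] [(array([533.4, 113.6]), 70), (array([516.,  25.]), 11)]
```

{"op": "play_rows", "data": {
  "series": [
    [0.3,0.3,0.5,0,0,1],
    [0.5,0.7,0.5,0,0,1],
    [0.5,0.8,0.4,0,0,1],
    [0.5,0.8,0.2,0,0,1],
    [0.5,0.8,0,0,0,1],
    [0.4,0.8,0,0,0,1],
    [0.4,0.8,0,0,0,1],
    [0.4,0.8,0,0,0,1],
    [0.4,0.7,0,0,0,1],
    [0.4,0.7,0,0,0,1],
    [0.4,0.7,0,0,0,1],
    [0.4,0.7,0,0,0,1],
    [0.4,0.7,0,0,0,1],
    [0.3,0.6,0,0,0,1],
    [0.2,0.5,0,0,0,1],
    [0.2,0.4,0,0,0,1],
    [0.1,0.3,0,0,0,1],
    [0,0.1,0,0,0,1],
    [0,0,0,0,0,1],
    [0,0,0,0,0,1]
  ],
  "fingers": 1,
  "grip_force": 40
}}

```text
time: 3.3
tcp_pos: [504.2, 69.8, 310.8]
tool_rot: [-3.142, -0.0, 2.469]
wrist_force: [-0.0, 0.7, 0.2]
width: 85.5
finger_force: 0.0
```

{"op": "play_rows", "data": {
  "series": [
    [0.2,0.3,0,0,0,1],
    [0.2,0.3,0,0,0,1],
    [0.176,0.314,0,0,0,1],
    [0,0,0,0,0,1],
    [0,0,0,0,0,0.7],
    [0,0,-0.4,0,0,0],
    [0,0,-0.4,0,0,0],
    [0,0,-0.4,0,0,0],
    [0,0,-0.4,0,0,0],
    [0,0,0,0,0,0],
    [0,0,0,0,0,0]
  ]
}}

```text
time: 4.4
tcp_pos: [533.0, 115.2, 231.3]
tool_rot: [3.142, -0.0, 2.956]
wrist_force: [-0.5, -0.0, 0.6]
width: 85.4
finger_force: 0.0
```

Run:
```python
from h import *
print(manip.get_state()["tcp_pos"],bars("scene",[(533,115.5),(517,27)],save="pics/s1.png"))
```

```text
[532.99560507 115.22486313 231.32416752] (array([ 64., 515., 737.]), [(array([533.1, 116.4]), 171), (array([516.6,  27.6]), 169)])
```

View pics/s1.png

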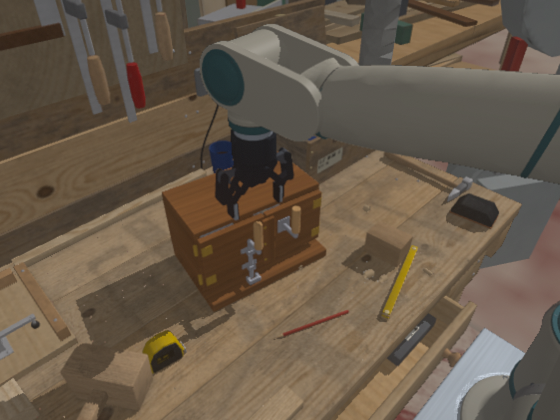

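The fingers, with tips at about (235,212) and (280,200), straddle the bolt grip, whose top is at (259,225). Now I go down and close.

{"op": "play_rows", "data": {
  "series": [
    [0,0,-0.3,0,0,0],
    [0,0,-0.3,0,0,0],
    [0,0,-0.3,0,0,0],
    [0,0,-0.24,0,0,0],
    [0,0,0,0,0,0],
    [0,0,0,0,0,0]
  ]
}}

```text
time: 5.05
tcp_pos: [532.9, 115.2, 173.6]
tool_rot: [-3.142, -0.0, 2.956]
wrist_force: [-0.7, 0.4, 1.4]
width: 85.4
finger_force: 0.0
```

{"op": "play_rows", "data": {
  "series": [
    [0,0,0,0,0,0],
    [0,0,0,0,0,0],
    [0,0,0,0,0,0],
    [0,0,0,0,0,0],
    [0,0,0,0,0,0],
    [0,0,0,0,0,0],
    [0,0,0,0,0,0],
    [0,0,0,0,0,0],
    [0,0,0,0,0,0],
    [0,0,0,0,0,0]
  ],
  "fingers": -1,
  "grip_force": 40
}}

```text
time: 6.05
tcp_pos: [532.9, 115.1, 173.8]
tool_rot: [-3.141, -0.0, 2.956]
wrist_force: [-2.4, -1.9, 1.1]
width: 17.0
finger_force: 39.0
```

Gripped (17 mm). Next I lift the bolt 22 mm.

{"op": "play_rows", "data": {
  "series": [
    [0,0,0.1,0,0,0],
    [0,0,0.1,0,0,0],
    [0,0,0.1,0,0,0],
    [0,0,0.1,0,0,0],
    [0,0,0.04,0,0,0],
    [0,0,0,0,0,0],
    [0,0,0,0,0,0]
  ]
}}

```text
time: 6.75
tcp_pos: [533.0, 115.1, 196.2]
tool_rot: [-3.142, 0.0, 2.956]
wrist_force: [-2.4, -3.3, 0.8]
width: 16.8
finger_force: 39.4
```

Run:
```python
# arc deltas per row; grip about hinge, yaw a
import numpy as np
a=-0.181; R=np.array([[np.cos(a),-np.sin(a)],[np.sin(a),np.cos(a)]])
for side,tot in((1,1.40),(-1,1.40)):
    v=R@np.array([-60,-103*side]); N=20; p=[]
    for k in range(N+1):
        t=-side*tot*k/N; p.append(np.array([[np.cos(t),-np.sin(t)],[np.sin(t),np.cos(t)]])@v)
    d=np.diff(p,axis=0)/50
    print(side,"turn/row",-side*tot/N/np.radians(6)); print(d.round(2).tolist(), np.array(p[-1]-p[0]).round(1))
```

```text
1 turn/row -0.6684507609859603
[[-0.12, 0.11], [-0.11, 0.12], [-0.11, 0.13], [-0.1, 0.14], [-0.09, 0.14], [-0.08, 0.15], [-0.07, 0.15], [-0.06, 0.16], [-0.04, 0.16], [-0.03, 0.16], [-0.02, 0.17], [-0.01, 0.17], [0.0, 0.17], [0.01, 0.17], [0.03, 0.16], [0.04, 0.16], [0.05, 0.16], [0.06, 0.16], [0.07, 0.15], [0.08, 0.15]] [-24.8 151.6]
-1 turn/row 0.6684507609859603
[[-0.15, -0.06], [-0.15, -0.07], [-0.14, -0.08], [-0.14, -0.09], [-0.13, -0.1], [-0.12, -0.11], [-0.12, -0.12], [-0.11, -0.13], [-0.1, -0.13], [-0.09, -0.14], [-0.08, -0.15], [-0.07, -0.15], [-0.06, -0.16], [-0.05, -0.16], [-0.03, -0.16], [-0.02, -0.17], [-0.01, -0.17], [0.0, -0.17], [0.01, -0.17], [0.02, -0.17]] [ -76.9 -133. ]
```

{"op": "play_rows", "data": {
  "series": [
    [-0.12,0.11,0,0,0,-0.67],
    [-0.11,0.12,0,0,0,-0.67],
    [-0.11,0.13,0,0,0,-0.67],
    [-0.1,0.14,0,0,0,-0.67]
  ]
}}

```text
time: 7.15
tcp_pos: [510.6, 140.2, 195.9]
tool_rot: [-3.141, -0.0, 2.673]
wrist_force: [-3.0, -2.2, -0.4]
width: 16.9
finger_force: 39.3
```

Force stays low, so the leaf is moving freely.

{"op": "play_rows", "data": {
  "series": [
    [-0.09,0.14,0,0,0,-0.67],
    [-0.08,0.15,0,0,0,-0.67],
    [-0.07,0.15,0,0,0,-0.67],
    [-0.06,0.16,0,0,0,-0.67],
    [-0.04,0.16,0,0,0,-0.67],
    [-0.03,0.16,0,0,0,-0.67],
    [-0.02,0.17,0,0,0,-0.67],
    [-0.01,0.17,0,0,0,-0.67],
    [0,0.17,0,0,0,-0.67],
    [0.01,0.17,0,0,0,-0.67],
    [0.03,0.16,0,0,0,-0.67],
    [0.04,0.16,0,0,0,-0.67],
    [0.05,0.16,0,0,0,-0.67],
    [0.06,0.16,0,0,0,-0.67],
    [0.07,0.15,0,0,0,-0.67],
    [0.08,0.15,0,0,0,-0.67],
    [0,0,0,0,0,0],
    [0,0,0,0,0,0],
    [0,0,0,0,0,0]
  ]
}}

```text
time: 9.05
tcp_pos: [508.0, 267.1, 195.8]
tool_rot: [3.141, -0.0, 1.554]
wrist_force: [0.3, -0.3, -1.8]
width: 17.2
finger_force: 39.3
```

Run:
```python
from h import *
print(bars("scene",[(517,27)],save="pics/s2.png"))
```

```text
(array([ 64., 515., 737.]), [(array([516.7,  27.6]), 168)])
```

View pics/s2.png

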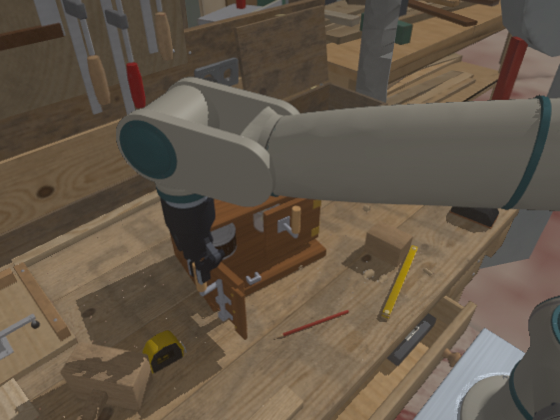

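The left leaf is open about 80° with its edge at about (240,320). The right leaf is still shut, and the tape measure hasn't moved. I release, rise and go to the plain grip.

{"op": "play_rows", "data": {
  "series": [
    [0,0,0,0,0,0],
    [0,0,0,0,0,0],
    [0,0,0,0,0,0],
    [0,0,0,0,0,0],
    [0,0,0,0,0,0],
    [0,0,0,0,0,0],
    [0,0,0.2,0,0,0],
    [0,0,0.4,0,0,0],
    [0,0,0.5,0,0,0],
    [0,0,0.5,0,0,0],
    [0,0,0.5,0,0,0],
    [0,0,0.2,0,0,0],
    [0,0,0,0,0,0]
  ],
  "fingers": 1
}}

```text
time: 10.4
tcp_pos: [508.4, 267.4, 312.8]
tool_rot: [3.138, -0.002, 1.553]
wrist_force: [1.0, -0.7, 0.7]
width: 85.2
finger_force: 0.0
```

{"op": "play_rows", "data": {
  "series": [
    [0.01,-0.3,0,0,0,-1],
    [0.01,-0.3,0,0,0,-1],
    [0.01,-0.3,0,0,0,-1],
    [0.01,-0.3,0,0,0,-1],
    [0.01,-0.3,0,0,0,-1],
    [0.01,-0.3,0,0,0,-1],
    [0.01,-0.3,0,0,0,-1],
    [0.01,-0.3,0,0,0,-1],
    [0.01,-0.3,0,0,0,-1],
    [0.01,-0.3,0,0,0,-1],
    [0.01,-0.3,0,0,0,-1],
    [0.01,-0.3,0,0,0,-1],
    [0.01,-0.3,0,0,0,-1],
    [0.01,-0.3,0,0,0,-1],
    [0.02,-0.3,0,0,0,-1],
    [0.02,-0.3,0,0,0,-1],
    [0,0,0,0,0,-0.57],
    [0,0,0,0,0,0],
    [0,0,0,0,0,0]
  ]
}}

```text
time: 12.3
tcp_pos: [516.7, 27.3, 309.7]
tool_rot: [3.141, 0.002, -0.18]
wrist_force: [0.2, -0.3, 0.0]
width: 85.7
finger_force: 0.0
```

Run:
```python
from h import *
print(manip.get_state()["tcp_pos"],bars("scene",[(517,27),(509,267)],save="pics/s3.png"))
```

```text
[516.74053208  27.33859937 309.71308154] (array([ 64., 515., 737.]), [(array([516.7,  27.7]), 171), (array([507.6, 268.1]), 168)])
```

View pics/s3.png

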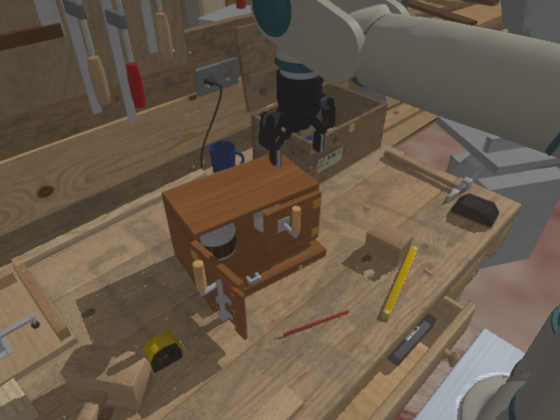

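The left leaf stands open with its grip at (200,275). The gripper is above the plain grip at (296,220), which is still in place. I go down and grip.

{"op": "play_rows", "data": {
  "series": [
    [0,0,-0.4,0,0,0],
    [0,0,-0.4,0,0,0],
    [0,0,-0.4,0,0,0],
    [0,0,-0.4,0,0,0],
    [0,0,-0.4,0,0,0],
    [0,0,-0.4,0,0,0],
    [0,0,-0.3,0,0,0],
    [0,0,0,0,0,0],
    [0,0,0,0,0,0]
  ]
}}

```text
time: 13.25
tcp_pos: [517.1, 27.3, 176.3]
tool_rot: [3.142, -0.0, -0.182]
wrist_force: [0.0, -0.5, 0.5]
width: 85.3
finger_force: 0.0
```

{"op": "play_rows", "data": {
  "series": [
    [0,0,0,0,0,0],
    [0,0,0,0,0,0],
    [0,0,0,0,0,0],
    [0,0,0,0,0,0],
    [0,0,0,0,0,0],
    [0,0,0,0,0,0],
    [0,0,0,0,0,0],
    [0,0,0,0,0,0],
    [0,0,0,0,0,0],
    [0,0,0,0,0,0]
  ],
  "fingers": -1
}}

```text
time: 14.25
tcp_pos: [517.0, 26.5, 176.3]
tool_rot: [3.14, -0.0, -0.183]
wrist_force: [-3.1, -5.0, 2.8]
width: 16.5
finger_force: 39.1
```

{"op": "play_rows", "data": {
  "series": [
    [-0.15,-0.06,0,0,0,0.67],
    [-0.15,-0.07,0,0,0,0.67],
    [-0.14,-0.08,0,0,0,0.67],
    [-0.14,-0.09,0,0,0,0.67]
  ]
}}

```text
time: 14.65
tcp_pos: [488.2, 11.7, 176.2]
tool_rot: [3.141, -0.002, 0.101]
wrist_force: [1.9, -4.1, 1.7]
width: 16.8
finger_force: 39.2
```

{"op": "play_rows", "data": {
  "series": [
    [-0.13,-0.1,0,0,0,0.67],
    [-0.12,-0.11,0,0,0,0.67],
    [-0.12,-0.12,0,0,0,0.67],
    [-0.11,-0.13,0,0,0,0.67],
    [-0.1,-0.13,0,0,0,0.67],
    [-0.09,-0.14,0,0,0,0.67],
    [-0.08,-0.15,0,0,0,0.67],
    [-0.07,-0.15,0,0,0,0.67],
    [-0.06,-0.16,0,0,0,0.67],
    [-0.05,-0.16,0,0,0,0.67],
    [-0.03,-0.16,0,0,0,0.67],
    [-0.02,-0.17,0,0,0,0.67],
    [-0.01,-0.17,0,0,0,0.67],
    [0,-0.17,0,0,0,0.67],
    [0.01,-0.17,0,0,0,0.67],
    [0.02,-0.17,0,0,0,0.67],
    [0,0,0,0,0,0],
    [0,0,0,0,0,0],
    [0,0,0,0,0,0],
    [0,0,0,0,0,0]
  ]
}}

```text
time: 16.65
tcp_pos: [439.5, -105.8, 176.3]
tool_rot: [-3.141, 0.001, 1.219]
wrist_force: [-5.9, -1.8, 4.4]
width: 16.6
finger_force: 39.7
```

{"op": "play_rows", "data": {
  "series": [
    [0,0,0,0,0,0],
    [0,0,0,0,0,0],
    [0,0,0,0,0,0],
    [0,0,0,0,0,0],
    [0,0,0,0,0,0],
    [0,0,0,0,0,0],
    [0,0,0,0,0,0],
    [0,0,0.2,0,0,0],
    [0,0,0.4,0,0,0],
    [0,0,0.5,0,0,0],
    [0,0,0.5,0,0,0],
    [0,0,0.5,0,0,0],
    [0,0,0.4,0,0,0],
    [0,0,0,0,0,0],
    [0,0,0,0,0,0],
    [0,0,0,0,0,0]
  ],
  "fingers": 1
}}

```text
time: 18.25
tcp_pos: [439.6, -105.7, 299.6]
tool_rot: [-3.14, 0.0, 1.221]
wrist_force: [-0.6, 0.1, -0.7]
width: 85.3
finger_force: 0.0
```

Run:
```python
from h import *
print(manip.get_state()["tcp_pos"],bars("scene",[(440,-106),(509,267)],save="pics/s4.png"))
```

```text
[ 439.64757304 -105.69598158  299.58161072] (array([ 64., 515., 737.]), [(array([ 439.8, -105.9]), 165), (array([507.6, 268.1]), 173)])
```

View pics/s4.png

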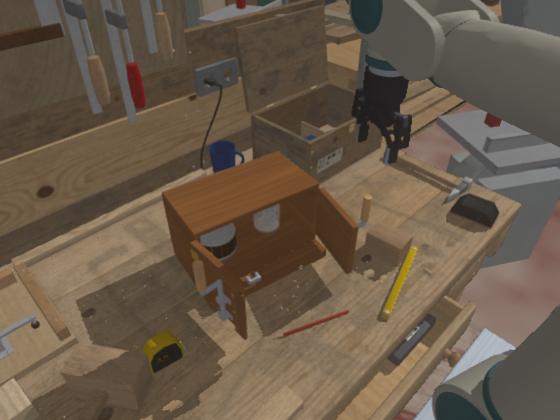

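Both leaves stand open about 80°, with the left edge at (240,325) and the right edge at (350,265). The gripper is clear and both bystanders are in place.

```bash
python3 -c "
from station import job
print(job.finish_job())"
```

```text
the job is handed in; nothing more can be done
None
```

Both cabinet doors are standing open about 80° (over the required 60°), left leaf first. The tape measure and offcut look undisturbed, and I handed the job in at about 18 s; it returned no verdict.

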